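Open the large folding pot stand for the steamer

TASK

The bamboo steamer needs somewhere to stand: open the larger of the two folding steel pot stands. Swing its arm out by the upright peg, away from the long bar, until it clicks into its end detent square to the bar, then let go. Leave the smaller stand folded as it is.

Things in the scene. Friction and masses are not known exactly. Their poses are not given: they have to be found in the camera images.
- stand_arm (a joint): Opening angle of the large stand's arm, rad: 0 = folded, parallel to and beside the bar; 1.57 = hard end stop, square to the bar, seated. It opens anticlockwise seen from above about a vertical hinge. It stays where it is left and needs under 1 N at the peg up to about 1.2; from there a sprung ball detent resists (about 2 N at the peg) up to 1.38, and past that the spring draws it on to about 1.54 or more. It starts partly folded, at 0.1 to 0.5.
- stand_peg (a point): Centre of the upright dark steel peg on the end of the large stand's arm: 14 mm in diameter, 40 mm tall, from 18 to 58 mm above the worktop. The peg's axis is 120 mm from the hinge axis. The peg is round and can be taken from above from any side. Axes: z up, x along the arm from hinge to peg. Beneath it all steelwork of the stand is at most 18 mm high (22 mm at the hinge screw).
- stand_hinge (a point): Point on the large stand's vertical hinge axis, on top of the hub, 18 mm above the worktop. z up; x points along the bar from the hub to the bar's far end. The stand is held fast to the worktop by suction feet and does not move. Its steel bar, 18 mm wide, ends 220 mm from the hub and lies to the right of the hinge axis looking along x, its centreline 22 mm off.
- small_peg (a point): Centre of the peg on the arm of the smaller, otherwise similar stand, which is to be left alone: peg 10 mm in diameter, 26 mm tall, from 18 to 44 mm above the worktop, 75 mm from its hinge; its bar ends 140 mm from its hub. It turns as easily as the large one. Same axes as the large peg.

How it is judged:
By the outcome, as a careful person would: the job done as asked, in the order asked, and still so for the second after the job is handed in, with the robot touching nothing.
It also fails if it takes over 35 s, if anything falls off the work surface, if the arm or the gripper's body presses on something with over 40 N, if the wrist force passes 120 N, or if a joint passes its speed limit or range.

ROBOT

A 7-joint arm with a two-finger parallel gripper is mounted at the origin on the work surface. World frame = base frame: x ahead of the robot, y to its left, z up, the work surface at z = 0. Lengths are in mm, angles in rad, forces in N, time in s.
With the tool pointing down it reaches from about 400 to 875 mm from the base axis. Payload 4.4 kg.
Tool frame: the origin (TCP) lies at the very end of the fingers, on their centre line; the grasp point (between the pads) lies 19 mm behind it; z points along the fingers, y is the direction in which the jaws open and shut (so a half turn about z gives the same grasp; the last joint's range is limited). The gripper opens to 85 mm and grips with 20 to 120 N. Pads are 22 mm wide; open, the fingers measure 114 mm over their backs; the gripper's body (76 mm by 85 mm) begins 54 mm behind the grasp point. The pads swing forward as they close: fully open they stand 13 mm farther back than shut.
Start: joints at [1.15, 0.628, 0.038, 1.517, -0.027, 0.996, -0.02], TCP at [225.841, -609.52, 206.513] pointing down, gripper open.
Joint ranges: [-3.06, 3.06], [-0.37, 2.12], [-1.25, 1.32], [0.18, 2.47], [-1.1, 4.24], [0.23, 1.98], [-2.94, 2.94]. Speed limits (rad/s): [2.57, 2.57, 3.14, 3.14, 3.14, 3.14, 3.14].

INTERFACE

Orientations are given as [roll, pitch, yaw] about the fixed x, y, z axes, in that order (R = Rz(yaw) Ry(pitch) Rx(roll)).
In Python, from cell import read_state, get_image, finish_job gives the robot as it stands.
- The arm moves only by the tool carry_out, never from a script. Its argument "series" is a list that holds one entry, the list of rows, each a list of 7 numbers: the shift along the tool's x, y, z in cm, then the turn, a rotation vector about the tool's x, y, z in rad, then the finger opening in cm, from 0 to 8.54. In form: [[[x, y, z, wx, wy, wz, grip], ...]]. A call has 1 to 5 rows; each row is the pose to reach, as a shift and turn from the pose commanded when the call began, along the tool's axes at that moment; what a row does not reach only later rows make up. A row lasts 1/12 s, in which the tool goes at most 41.7 mm and 7.16 degrees, less where a joint would pass 70% of its speed; a pose out of reach is approached as far as the arm can. A call with a gripper value outside its range is refused whole. The fingers move at their own pace and stop on an object; the grip force is fixed at half the most. Time passes only in rows, so rows that repeat a pose let the fingers close. It gives the time, the measured TCP pose, the force and the opening at its end, in the units of the state.
- read_state(): the state, without advancing time (a new reading comes with each control period).
- get_image(name): name is "side" or "top" or "wrist"; returns a dict with "img" (384x512x3 uint8, blue, green, red), "z_map" (384x512 float32, mm along the optical axis (not along the pixel's ray), 0 where there is no reading), "mtx" (3x3 intrinsics, pixels), "T" (4x4, takes a point from camera to world coordinates); the wrist camera has in their place "T_tool_cam" (4x4, takes a point from camera to tool coordinates, whose origin is the TCP and whose axes are the flange's). Camera axes: x right, y down, z forward; pixel columns grow to the right and rows downward; lengths in mm; the calibration is good to about 2 mm. The wrist camera is an equidistant fisheye: a pixel r from the principal point sees the ray r / f radians off the axis. A picture is of the moment at which its call begins: read the wrist's pose just before it.
- finish_job(): hands the job in, once; it reports no verdict.
The state is a dict: "clock": time; "qpos": joint angles; "qd": joint speeds; "tau": joint torques, N m; "eef_pos": TCP position; "tool_rot": TCP orientation; "force": force on the tool from outside, world axes, zero at the start; "torque": the same for the moment, N m; "width": finger opening in mm.
Only numpy, scipy, OpenCV 4.12 (cv2) and the standard library are available. Lean on these libraries where they do the work, as an engineer would, in place of code of your own. Each camera call takes 0.05 s, during which the arm holds its last target.

## Working session

There is one attempt and no reset: what is moved stays moved. The work goes in short steps, Python scripts to look and compute and a tool call to move; the robot and the scene stay as the last step left them, time stands still between calls to the robot, and variables do not carry over. Pictures are saved under pics/ and viewed, and the job is handed in when it is done.

Besides the shell and the picture viewer there is one more tool, called after "Call:" by a JSON object that holds its "api" and its "payload", one argument or row to a line. carry_out: Moves the arm, as the interface text tells. Its arguments: {"type":"object","properties":{"series":{"type":"array","items":{"type":"array","items":{"type":"array","items":{"type":"number"}}}}},"required":["series"]}

```bash
mkdir -p pics; ls
python3 - <<'E'
from cell import *
import cv2,numpy as np
s=read_state()
for k,v in s.items(): print(k,np.round(v,3))
for n in ["side","top"]:
    d=get_image(n); cv2.imwrite(f"pics/{n}0.png",d["img"]); np.savez(f"{n}0.npz",**d)
    print(n,d["mtx"],d["T"].round(3))
E
```

```text
pics
clock 0.0
qpos [ 1.15   0.629  0.038  1.518 -0.027  0.996 -0.02 ]
qd [-0.    -0.002  0.001 -0.    -0.     0.001  0.   ]
tau [-0.0000e+00 -5.6341e+01  1.2260e+00 -1.9345e+01  1.1000e-02  1.0000e-02
  0.0000e+00]
eef_pos [ 225.608 -608.876  205.6  ]
tool_rot [-3.14   0.     0.355]
force [-0.227 -0.263  0.007]
torque [0.    0.028 0.025]
width 85.486
side [[415.71353984   0.         265.33999176]
 [  0.         415.71353984 193.25460531]
 [  0.           0.           1.        ]] [[ 9.28000e-01 -2.79000e-01  2.48000e-01  3.79697e+02]
 [-3.73000e-01 -6.94000e-01  6.15000e-01 -5.10242e+02]
 [ 0.00000e+00 -6.63000e-01 -7.48000e-01  6.33578e+02]
 [ 0.00000e+00  0.00000e+00  0.00000e+00  1.00000e+00]]
top [[370.78660429   0.         251.73568683]
 [  0.         370.78660429 199.58902782]
 [  0.           0.           1.        ]] [[-2.00000e-02 -9.98000e-01  6.30000e-02  5.42065e+02]
 [-1.00000e+00  2.00000e-02  1.00000e-02 -2.83510e+01]
 [-1.20000e-02 -6.30000e-02 -9.98000e-01  7.84367e+02]
 [ 0.00000e+00  0.00000e+00  0.00000e+00  1.00000e+00]]
```

View pics/top0.png

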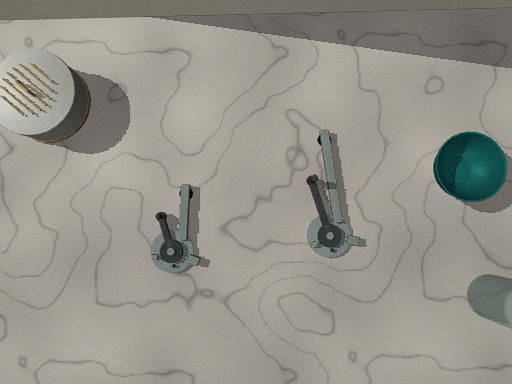

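View pics/side0.png

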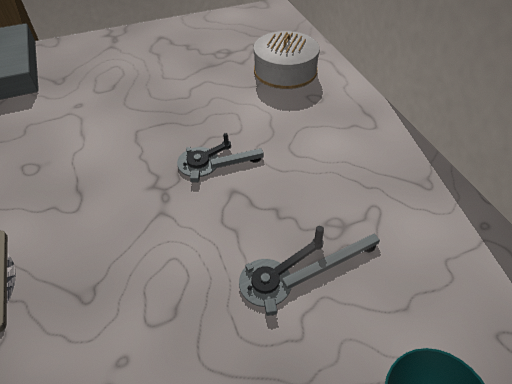

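The top view shows the large stand's hub at about (330,236), its peg at (312,180) and the bar end at (324,133). The small stand's hub is at (172,251) and its peg at (161,216). In the side view the large hub is at (265,279) and the peg top at (320,230).

```bash
cat > h.py <<'E'
import numpy as np,cv2
def ray(d,u,v,z):
    r=d["T"][:3,:3]@np.linalg.inv(d["mtx"])@np.array([u,v,1.]); o=d["T"][:3,3]
    return (o+r*(z-o[2])/r[2])
def pt(d,u,v):
    Z=float(d["z_map"][int(v),int(u)]); p=np.linalg.inv(d["mtx"])@np.array([u,v,1.])*Z
    return d["T"][:3,:3]@p+d["T"][:3,3]
E
python3 - <<'E'
from h import *
for n,box in (("top",(295,120,370,265)),("side",(230,215,390,320))):
    d=np.load(f"{n}0.npz"); x0,y0,x1,y1=box
    c=d["img"][y0:y1,x0:x1]
    cv2.imwrite(f"pics/{n}_z.png",cv2.resize(c,None,fx=4,fy=4,interpolation=cv2.INTER_NEAREST) if n=="top" else cv2.resize(c,None,fx=5,fy=5,interpolation=cv2.INTER_NEAREST))
    m=(c.max(2)<75).astype(np.uint8)
    k,l,st,ce=cv2.connectedComponentsWithStats(m)
    for i in range(1,k):
        if st[i,4]>15: print(n,st[i],ce[i]+[x0,y0])
    # heights
    for v in range(y0,y1):
        for u in range(x0,x1):
            if d["z_map"][v,u]>0:
                p=pt(d,u,v)
                if p[2]>45: print(u,v,p.round(0))
E
```

```text
top [23 16  4 10 24] [319.29166667 140.45833333]
top [ 12  55  35  77 794] [323.44458438 217.6675063 ]
312 175 [ 634. -140.   58.]
313 175 [ 634. -142.   59.]
314 175 [ 634. -144.   57.]
315 175 [ 634. -146.   59.]
316 175 [ 634. -148.   59.]
311 176 [ 632. -138.   58.]
312 176 [ 632. -140.   60.]
313 176 [ 632. -142.   59.]
314 176 [ 632. -144.   57.]
315 176 [ 632. -146.   58.]
316 176 [ 632. -148.   58.]
317 176 [ 632. -151.   56.]
310 177 [ 632. -138.   46.]
311 177 [ 631. -139.   56.]
312 177 [ 630. -140.   58.]
313 177 [ 630. -142.   59.]
314 177 [ 630. -144.   62.]
315 177 [ 630. -146.   60.]
316 177 [ 630. -148.   59.]
317 177 [ 630. -150.   59.]
310 178 [ 629. -137.   50.]
311 178 [ 628. -138.   58.]
312 178 [ 628. -140.   59.]
313 178 [ 628. -142.   58.]
314 178 [ 628. -144.   58.]
315 178 [ 628. -146.   59.]
316 178 [ 628. -148.   58.]
317 178 [ 628. -150.   59.]
310 179 [ 627. -137.   50.]
311 179 [ 627. -138.   57.]
312 179 [ 626. -140.   60.]
313 179 [ 626. -142.   59.]
314 179 [ 626. -144.   60.]
315 179 [ 626. -146.   61.]
316 179 [ 626. -148.   59.]
317 179 [ 626. -1
[... 1604 characters left out ...]

316 232 [ 621. -146.   49.]
317 232 [ 621. -149.   54.]
318 232 [ 622. -151.   55.]
319 232 [ 623. -152.   56.]
320 232 [ 626. -151.   54.]
321 232 [ 627. -153.   55.]
322 232 [ 630. -151.   52.]
323 232 [ 632. -151.   50.]
316 233 [ 621. -147.   48.]
317 233 [ 622. -148.   49.]
318 233 [ 622. -151.   52.]
319 233 [ 624. -151.   51.]
320 233 [ 626. -152.   51.]
321 233 [ 627. -153.   52.]
322 233 [ 630. -152.   50.]
316 234 [ 621. -147.   45.]
317 234 [ 621. -151.   50.]
318 234 [ 624. -149.   46.]
319 234 [ 624. -151.   49.]
320 234 [ 626. -152.   49.]
321 234 [ 628. -152.   47.]
322 234 [ 630. -152.   47.]
319 235 [ 625. -152.   46.]
320 235 [ 625. -153.   48.]
321 235 [ 628. -153.   46.]
```

Run:
```python
from h import *
t=np.load("top0.npz"); s=np.load("side0.npz")
for n,d,(x0,y0,x1,y1) in (("top",t,(318,222,342,250)),("side",s,(245,260,285,298))):
    c=d["img"][y0:y1,x0:x1]
    m=(c.max(2)<75).astype(np.uint8)
    # hub = largest inscribed: light screw inside
    cs,_=cv2.findContours(m,cv2.RETR_CCOMP,cv2.CHAIN_APPROX_NONE)
    for k in cs:
        if len(k)>6:
            e=cv2.fitEllipse(k); u,v=e[0][0]+x0,e[0][1]+y0
            print(n,len(k),np.round([u,v],1),np.round(e[1],1),ray(d,u,v,18).round(1),ray(d,u,v,22).round(1))
print("barend",ray(t,323.5,133,14),"barhub",ray(t,337,215,14))
print("pegtop",ray(t,313.7,178,58),ray(s,319.5,229,58))
```

```text
top 79 [328.9 234.9] [22.2 26. ] [ 514.8 -177.5   18. ] [ 515.  -176.7   22. ]
top 24 [329.5 235.4] [9. 9.] [ 513.8 -178.6   18. ] [ 514.  -177.8   22. ]
side 179 [265.8 279.6] [34.6 40.3] [ 512.3 -183.2   18. ] [ 511.4 -185.3   22. ]
side 27 [264.9 276.5] [ 9.2 10.3] [ 513.1 -177.4   18. ] [ 512.2 -179.5   22. ]
barend [ 728.14139937 -173.94118969   14.        ] barhub [ 555.471369   -196.33101909   14.        ]
pegtop [ 628.29905002 -143.53509824   58.        ] [ 626.05331857 -147.93109544   58.        ]
```

View pics/top_z.png

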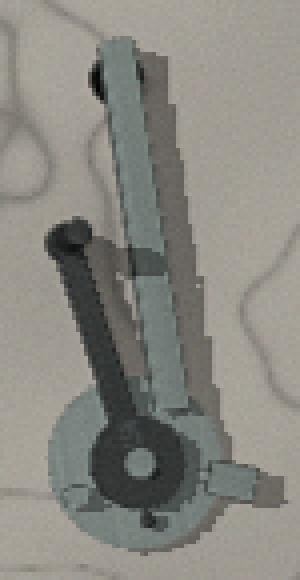

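```bash
cat >> h.py <<'E'
from scipy.spatial.transform import Rotation as Ro
H=np.array([513.3,-178.5]); B=0.129
def rel(x,y,z,yaw,ref=None):
    from cell import read_state
    s=read_state()
    p,R=(np.array(s["eef_pos"]),Ro.from_euler("xyz",s["tool_rot"])) if ref is None else ref
    T=Ro.from_euler("xyz",[np.pi,0,yaw])
    d=R.inv().apply(np.array([x,y,z])-p)/10; w=(R.inv()*T).as_rotvec()
    return np.round(np.r_[d,w],3)
def arc(open_,z,dtan=0,r=120):
    f=B+open_; e=np.array([np.cos(f),np.sin(f)]); t=np.array([-e[1],e[0]])
    p=H+r*e+dtan*t
    return rel(p[0],p[1],z,f)
E
python3 - <<'E'
from h import *
t=np.load("top0.npz")
vs,us=np.mgrid[100:384,380:512]; P=np.array([pt(t,u,v) for u,v in zip(us.ravel(),vs.ravel()) if t["z_map"][v,u]>0])
P=P[P[:,2]>30]; 
for sel in (P[P[:,0]>500],P[P[:,0]<500]): print(sel.min(0),sel.max(0))
print(rel(400,-400,250,0.355),rel(628,-145,120,0.281))
E
```

```text
[ 576.38833789 -520.89203801   30.03582287] [ 713.2468241  -379.82773494   63.68540822]
[ 342.76277658 -508.83591518   30.0337921 ] [ 429.14652566 -456.43917607  130.93694451]
[ 2.3611e+01 -1.3546e+01 -4.4070e+00 -2.0000e-03  0.0000e+00 -0.0000e+00] [ 5.3849e+01 -2.9517e+01  8.6190e+00 -2.0000e-03  0.0000e+00  7.4000e-02]
```

Call:
{"api": "carry_out", "payload": {
  "series": [
    [[3.5,-2,-1,0,0,0,8.5],[7,-3.9,-1,0,0,0,8.5],[10.5,-5.8,-1,0,0,0,8.5],[14,-7.7,-1,0,0,0,8.5],[17.5,-9.6,-1,0,0,0,8.5]]
  ]
}}

```text
clock: 0.52
eef_pos: [357.3, -456.9, 216.2]
tool_rot: [-3.141, 0.0, 0.354]
force: [0.2, 0.5, -0.1]
width: 84.7
```

Call:
{"api": "carry_out", "payload": {
  "series": [
    [[3.5,-1.9,0,0,0,0,6],[7,-3.8,0,0,0,0,6],[10.5,-5.7,0,0,0,0,6],[14,-7.6,0,0,0,0,6],[17.5,-9.5,0,0,0,0,6]]
  ]
}}

```text
clock: 0.93
eef_pos: [488.4, -307.0, 216.3]
tool_rot: [-3.141, 0.0, 0.355]
force: [0.8, -1.0, -0.9]
width: 60.1
```

Call:
{"api": "carry_out", "payload": {
  "series": [
    [[3.5,-1.9,0,0,0,0,5],[7,-3.8,0,0,0,0,5],[10.5,-5.7,1,0,0,0.02,5],[14,-7.6,2,0,0,0.05,5],[17,-9.4,3,0,0,0.07,5]]
  ]
}}

```text
clock: 1.35
eef_pos: [616.1, -158.9, 185.9]
tool_rot: [-3.141, -0.001, 0.285]
force: [1.0, -0.0, -0.0]
width: 49.7
```

Run:
```python
from h import *
from cell import *
s=read_state(); print(s["clock"],s["eef_pos"],s["tool_rot"],s["qpos"],s["width"])
print(rel(628,-145,120,0.281)); print(arc(.15,90))
```

```text
1.35 [ 616.05155969 -158.92627029  185.8886934 ] [-3.14105813e+00 -6.92118780e-04  2.84737303e-01] [ 0.18658399  0.62896034  0.03702842  1.58191588 -0.02815337  0.93088227
 -1.05272125] 49.727395877434965
[ 1.533e+00 -9.970e-01  6.590e+00 -1.000e-03 -1.000e-03  4.000e-03]
[ 1.582e+00 -9.340e-01  9.590e+00 -1.000e-03 -1.000e-03  6.000e-03]
```

Call:
{"api": "carry_out", "payload": {
  "series": [
    [[1.5,-1,3,0,0,0,5],[1.5,-1,6,0,0,0,5],[1.5,-1,9,0,0,0,5],[1.5,-1,9,0,0,0,5]]
  ]
}}

```text
clock: 1.68
eef_pos: [621.1, -145.9, 90.1]
tool_rot: [-3.136, 0.011, 0.286]
force: [-1.0, 0.3, -0.9]
width: 50.0
```

Run:
```python
from h import *
from cell import *
s=read_state(); print(s["eef_pos"],s["tool_rot"])
d=get_image("wrist"); cv2.imwrite("pics/w1.png",d["img"]); d=get_image("side"); cv2.imwrite("pics/s1.png",d["img"])
```

```text
[ 621.13651609 -145.94618367   90.08492799] [-3.13578494  0.01088848  0.28618222]
```

View pics/w1.png

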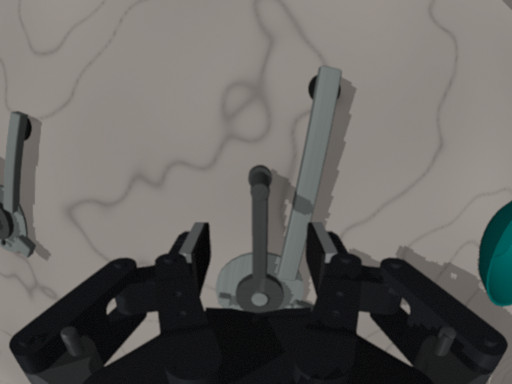

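View pics/s1.png

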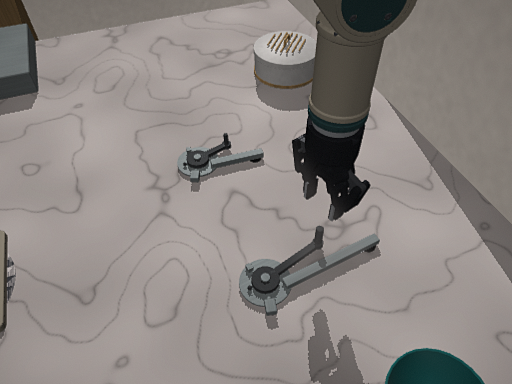

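The wrist view shows the peg at (260,175), in line with the arm and midway between the fingers at (200,240) and (318,240). The side view shows the fingers above the peg and clear of the bar.

Call:
{"api": "carry_out", "payload": {
  "series": [
    [[0,0,0,0,0,0,5],[0,0,0,0,0,0,5]]
  ]
}}

```text
clock: 1.95
eef_pos: [627.6, -148.6, 98.9]
tool_rot: [3.14, -0.004, 0.284]
force: [-0.1, 0.3, 0.0]
width: 49.9
```

Run:
```python
from h import *
from cell import *
s=read_state();print(s["eef_pos"],s["tool_rot"])
d=get_image("wrist"); T=d["T_tool_cam"]; K=d["mtx"]
print(np.round(T,3),np.round(K,1))
R=Ro.from_euler("xyz",s["tool_rot"]).as_matrix()
c=d["img"].copy()
import sys
m=(c.max(2)<75).astype(np.uint8)
for (u,v) in ((260,173),(260,298)):
    x,y=(u-K[0,2])/K[0,0],(v-K[1,2])/K[1,1]; r=np.hypot(x,y)
    ray_=np.r_[np.sin(r)*np.array([x,y])/r,np.cos(r)]
    o=R@T[:3,3]+s["eef_pos"]; q=R@T[:3,:3]@ray_
    z=58 if v<200 else 22
    print((o+q*(z-o[2])/q[2]).round(1))
print(arc(.15,32))
cv2.imwrite("pics/w2.png",c)
```

```text
[ 627.56814198 -148.64898429   98.87659991] [ 3.13966066 -0.0035199   0.28398917]
[[   0.      -0.965   -0.261   65.359]
 [   1.       0.       0.      -0.245]
 [  -0.      -0.261    0.965 -167.515]
 [   0.       0.       0.       1.   ]] [[297.3   0.  257.9]
 [  0.  297.3 186.1]
 [  0.    0.    1. ]]
[ 646.  -144.7   58. ]
[ 516.5 -183.2   22. ]
[ 1.81e-01 -2.75e-01  6.68e+00  2.00e-03 -3.00e-03  5.00e-03]
```

View pics/w2.png

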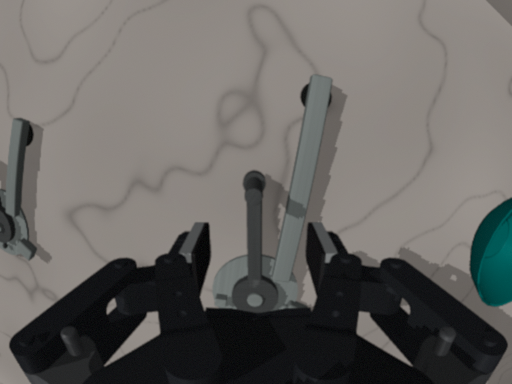

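The peg top is now at about (254,180) and the hub screw at (254,299). My previous ray used old pixels, so I'm recomputing.

Run:
```python
from h import *
from cell import *
s=read_state();print(s["eef_pos"],s["tool_rot"])
d=get_image("wrist"); T=d["T_tool_cam"]; K=d["mtx"]
R=Ro.from_euler("xyz",s["tool_rot"]).as_matrix()
c=d["img"]
cv2.imwrite("pics/w3.png",cv2.resize(c[150:320,200:350],None,fx=4,fy=4,interpolation=cv2.INTER_NEAREST))
def w(u,v,z):
    x,y=(u-K[0,2])/K[0,0],(v-K[1,2])/K[1,1]; r=np.hypot(x,y)
    k=np.r_[np.sin(r)*np.array([x,y])/r,np.cos(r)]
    o=R@T[:3,3]+s["eef_pos"]; q=R@T[:3,:3]@k
    return (o+q*(z-o[2])/q[2]).round(1)
for a in ((254,180,58),(254,182,58),(254,184,58),(254,299,22)): print(a,w(*a))
Z=d["z_map"]; print(Z[176:200:2,254])
print(rel(628,-145.5,32,.281))
```

```text
[ 627.44445968 -148.55064522   98.79672296] [ 3.13978606 -0.0034189   0.28409989]
(254, 180, 58) [ 639.7 -141.9   58. ]
(254, 182, 58) [ 638.3 -142.3   58. ]
(254, 184, 58) [ 636.9 -142.7   58. ]
(254, 299, 22) [ 513.5 -177.7   22. ]
[254.4137  248.6359  240.50066 234.19574 228.28743 222.01993 217.63127
 217.33344 218.05266 217.63301 217.2597  218.61047]
[ 1.310e-01 -2.720e-01  6.663e+00  2.000e-03 -3.000e-03  3.000e-03]
```

View pics/w3.png

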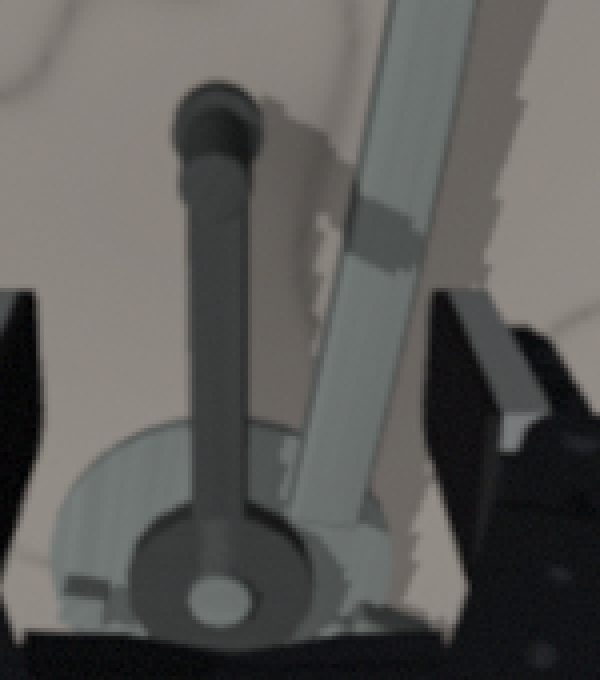

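The peg's top face is at (254,195) in the crop, nearer than its base, and casts to about (629,-145). That agrees with the fixed cameras.

Call:
{"api": "carry_out", "payload": {
  "series": [
    [[0.1,-0.2,2,0,0,0,5],[0.1,-0.2,4,0,0,0,5],[0.1,-0.2,5.5,0,0,0,5],[0.1,-0.2,6.7,0,0,0,5],[0.1,-0.2,6.7,0,0,0,4]]
  ]
}}

```text
clock: 2.47
eef_pos: [625.1, -145.4, 28.0]
tool_rot: [-3.14, 0.003, 0.285]
force: [-0.6, -0.3, -1.1]
width: 40.4
```

Call:
{"api": "carry_out", "payload": {
  "series": [
    [[0,0,0,0,0,0,2.6],[0,0,0,0,0,0,2.6],[0,0,0,0,0,0,2.6],[0,0,0,0,0,0,2.6]]
  ]
}}

```text
clock: 2.8
eef_pos: [627.3, -145.8, 30.7]
tool_rot: [3.141, -0.002, 0.285]
force: [0.1, -0.2, 0.3]
width: 26.3
```

Run:
```python
from h import *
from cell import *
s=read_state(); print(s["eef_pos"],s["tool_rot"],s["force"])
d=get_image("wrist"); cv2.imwrite("pics/w4.png",d["img"])
for o in (.15,.2,.25,.3,.35,.4,.45,.5,.55): print(o,arc(o,30))
```

```text
[ 627.26758408 -145.80737749   30.67910284] [ 3.14069522e+00 -1.76867706e-03  2.84714567e-01] [ 0.11981091 -0.21982856  0.29122757]
0.15 [ 0.16   0.013  0.048  0.001 -0.001  0.006]
0.2 [ 0.148 -0.587  0.047  0.001 -0.001 -0.044]
0.25 [ 1.070e-01 -1.186e+00  4.700e-02  1.000e-03 -1.000e-03 -9.400e-02]
0.3 [ 3.500e-02 -1.781e+00  4.600e-02  1.000e-03 -1.000e-03 -1.440e-01]
0.35 [-6.600e-02 -2.373e+00  4.600e-02  1.000e-03 -1.000e-03 -1.940e-01]
0.4 [-1.960e-01 -2.958e+00  4.500e-02  1.000e-03 -1.000e-03 -2.440e-01]
0.45 [-3.560e-01 -3.536e+00  4.400e-02  1.000e-03 -1.000e-03 -2.940e-01]
0.5 [-5.440e-01 -4.106e+00  4.400e-02  1.000e-03 -1.000e-03 -3.440e-01]
0.55 [-7.610e-01 -4.666e+00  4.300e-02  1.000e-03 -1.000e-03 -3.940e-01]
```

View pics/w4.png

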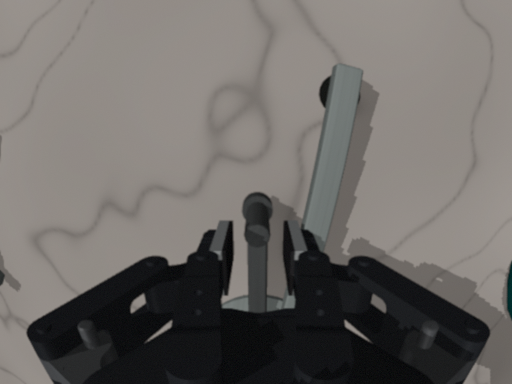

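The peg, with its top at (257,232), is caged between the pads. Next I sweep the arc about the hinge at r = 120 mm, in steps of 0.05 rad per row.

Call:
{"api": "carry_out", "payload": {
  "series": [
    [[0.1,-0.6,0,0,0,-0.05,2.6],[0.05,-1.2,0,0,0,-0.1,2.6],[0,-1.79,0,0,0,-0.15,2.6],[-0.12,-2.38,0,0,0,-0.2,2.6],[-0.25,-2.97,0,0,0,-0.25,2.6]]
  ]
}}

```text
clock: 3.27
eef_pos: [616.2, -117.8, 30.1]
tool_rot: [3.14, -0.001, 0.537]
force: [-0.4, 0.6, 0.5]
width: 26.0
```

Call:
{"api": "carry_out", "payload": {
  "series": [
    [[-0.015,-0.6,0,0,0,-0.05,2.6],[-0.06,-1.2,0,0,0,-0.1,2.6],[-0.135,-1.79,0,0,0,-0.15,2.6],[-0.24,-2.38,0,0,0,-0.2,2.6],[-0.37,-2.97,0,0,0,-0.25,2.6]]
  ]
}}

```text
clock: 3.68
eef_pos: [597.8, -94.2, 30.1]
tool_rot: [3.14, -0.001, 0.787]
force: [-0.2, -0.7, -0.1]
width: 25.9
```

Run:
```python
from h import *
from cell import *
s=read_state(); p=s["eef_pos"][:2]-H; print(s["eef_pos"],s["tool_rot"],s["force"],"r",np.hypot(*p),"open",np.arctan2(p[1],p[0])-B)
d=get_image("wrist"); cv2.imwrite("pics/w5.png",d["img"]);d=get_image("top"); cv2.imwrite("pics/t5.png",d["img"])
for o in (.65,.7): print(o,arc(o,30))
```

```text
[597.84589129 -94.19780985  30.11765254] [ 3.14025185e+00 -7.39150566e-04  7.87125891e-01] [-0.24847358 -0.7376368  -0.09225829] r 119.3937477382467 open 0.6549548484058544
0.65 [ 0.05   0.175 -0.001 -0.    -0.     0.007]
0.7 [ 0.039 -0.425 -0.001 -0.    -0.    -0.043]
```

View pics/w5.png

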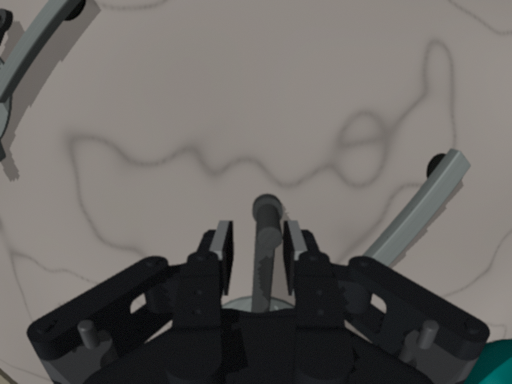

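The peg at (267,235) follows, resting on the trailing (right) pad, so I continue.

Call:
{"api": "carry_out", "payload": {
  "series": [
    [[-0.015,-0.6,0,0,0,-0.05,2.6],[-0.06,-1.2,0,0,0,-0.1,2.6],[-0.135,-1.79,0,0,0,-0.15,2.6],[-0.24,-2.38,0,0,0,-0.2,2.6],[-0.37,-2.97,0,0,0,-0.25,2.6]]
  ]
}}

```text
clock: 4.2
eef_pos: [574.6, -76.1, 30.0]
tool_rot: [3.14, -0.001, 1.035]
force: [0.7, -0.0, 0.2]
width: 26.1
```

Call:
{"api": "carry_out", "payload": {
  "series": [
    [[-0.015,-0.6,0,0,0,-0.05,2.6],[-0.06,-1.2,0,0,0,-0.1,2.6],[-0.135,-1.79,0,0,0,-0.15,2.6],[-0.24,-2.38,0,0,0,-0.2,2.6],[-0.37,-2.97,0,0,0,-0.25,2.6]]
  ]
}}

```text
clock: 4.62
eef_pos: [547.2, -64.0, 30.0]
tool_rot: [3.14, -0.0, 1.285]
force: [0.3, -0.9, 0.2]
width: 26.1
```

Call:
{"api": "carry_out", "payload": {
  "series": [
    [[-0.015,-0.6,0,0,0,-0.05,2.6],[-0.06,-1.2,0,0,0,-0.1,2.6],[-0.135,-1.79,0,0,0,-0.15,2.6],[-0.24,-2.38,0,0,0,-0.2,2.6],[-0.37,-2.97,0,0,0,-0.25,2.6]]
  ]
}}

```text
clock: 5.03
eef_pos: [517.9, -59.4, 30.0]
tool_rot: [3.139, 0.0, 1.535]
force: [0.6, 0.2, -0.1]
width: 25.6
```

Run:
```python
from h import *
from cell import *
s=read_state(); p=s["eef_pos"][:2]-H; print(s["eef_pos"],s["tool_rot"],s["force"],"r",np.hypot(*p),"open",np.arctan2(p[1],p[0])-B)
d=get_image("wrist"); cv2.imwrite("pics/w6.png",d["img"])
for o in (1.45,1.5,1.55,1.6,1.65): print(o,arc(o,30))
```

```text
[517.93095535 -59.35133809  30.01281238] [3.13934217e+00 3.20564107e-04 1.53510025e+00] [ 0.56031263  0.21466359 -0.11551264] r 119.23862370504798 open 1.402948844351984
1.45 [ 0.081 -0.35  -0.021 -0.001  0.001 -0.042]
1.5 [ 0.041 -0.949 -0.021 -0.001  0.001 -0.092]
1.55 [-2.900e-02 -1.544e+00 -2.100e-02 -1.000e-03  1.000e-03 -1.420e-01]
1.6 [-1.280e-01 -2.136e+00 -2.000e-02 -1.000e-03  1.000e-03 -1.920e-01]
1.65 [-2.570e-01 -2.722e+00 -2.000e-02 -1.000e-03  1.000e-03 -2.420e-01]
```

View pics/w6.png

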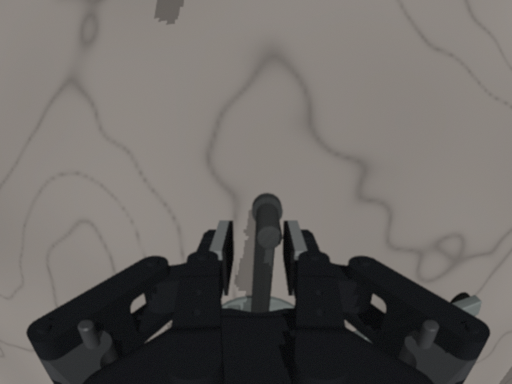

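Call:
{"api": "carry_out", "payload": {
  "series": [
    [[0.05,-0.4,0,0,0,-0.04,2.6],[0.03,-0.8,0,0,0,-0.08,2.6],[0,-1.2,0,0,0,-0.11,2.6],[-0.03,-1.6,0,0,0,-0.15,2.6],[-0.03,-1.6,0,0,0,-0.15,2.6]]
  ]
}}

```text
clock: 5.5
eef_pos: [499.6, -58.9, 29.4]
tool_rot: [-3.14, 0.0, 1.687]
force: [-0.0, -0.7, 1.1]
width: 26.0
```

Run:
```python
from h import *
from cell import *
s=read_state(); p=s["eef_pos"][:2]-H; print(s["eef_pos"],s["tool_rot"],s["force"],"r",np.hypot(*p),"open",np.arctan2(p[1],p[0])-B)
d=get_image("wrist"); cv2.imwrite("pics/w7.png",d["img"])
for o in (1.6,1.62,1.65): print(o,arc(o,30))
```

```text
[499.57436433 -58.91082561  29.43827126] [-3.14015602e+00  4.62702918e-05  1.68675964e+00] [-0.03336001 -0.69889007  1.07264335] r 120.37426513336939 open 1.556069536435046
1.6 [-0.053 -0.595 -0.051 -0.001 -0.    -0.044]
1.62 [-0.066 -0.835 -0.051 -0.001 -0.    -0.064]
1.65 [-9.500e-02 -1.194e+00 -5.100e-02 -1.000e-03 -0.000e+00 -9.400e-02]
```

View pics/w7.png

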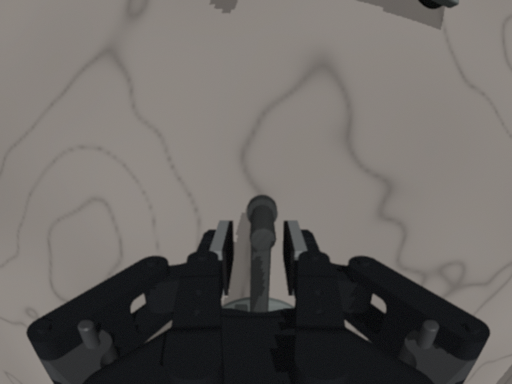

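The peg at (262,235) has moved ahead of the trailing pad, so the detent drew it on. I'll press gently to the stop to be sure.

Call:
{"api": "carry_out", "payload": {
  "series": [
    [[-0.03,-0.2,0,0,0,-0.02,2.6],[-0.05,-0.35,0,0,0,-0.03,2.6],[-0.05,-0.5,0,0,0,-0.04,2.6],[-0.05,-0.5,0,0,0,-0.04,2.6]]
  ]
}}

```text
clock: 5.88
eef_pos: [495.6, -59.8, 29.5]
tool_rot: [-3.141, 0.0, 1.725]
force: [-0.1, 0.3, -0.1]
width: 25.8
```

Call:
{"api": "carry_out", "payload": {
  "series": [
    [[0,-0.1,0,0,0,0,2.6],[0,-0.15,0,0,0,0,2.6]]
  ]
}}

```text
clock: 6.05
eef_pos: [494.5, -59.8, 29.5]
tool_rot: [3.141, -0.0, 1.725]
force: [0.7, 0.8, -0.8]
width: 26.0
```

Call:
{"api": "carry_out", "payload": {
  "series": [
    [[0,-0.1,0,0,0,0,2.6],[0,-0.2,0,0,0,0,2.6],[0,-0.2,0,0,0,0,2.6]]
  ]
}}

```text
clock: 6.3
eef_pos: [492.7, -60.1, 29.6]
tool_rot: [3.141, -0.0, 1.725]
force: [0.5, 0.6, -0.3]
width: 26.3
```

Run:
```python
from h import *
from cell import *
s=read_state(); print(s["eef_pos"],s["force"])
d=get_image("wrist"); cv2.imwrite("pics/w8.png",d["img"][150:330,170:350])
```

```text
[492.74260324 -60.10099323  29.61593153] [ 0.48121592  0.6413792  -0.27894184]
```

View pics/w8.png

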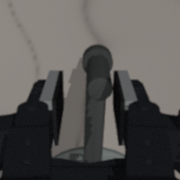

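Call:
{"api": "carry_out", "payload": {
  "series": [
    [[0,-0.1,0,0,0,0,2.6],[0,-0.2,0,0,0,0,2.6],[0,-0.2,0,0,0,0,2.6]]
  ]
}}

```text
clock: 6.6
eef_pos: [492.3, -60.2, 29.8]
tool_rot: [3.138, -0.0, 1.725]
force: [5.3, 0.9, -2.0]
width: 26.0
```

Call:
{"api": "carry_out", "payload": {
  "series": [
    [[0,-0.1,0,0,0,0,2.6],[0,-0.1,0,0,0,0,2.6]]
  ]
}}

```text
clock: 6.77
eef_pos: [492.2, -60.1, 29.9]
tool_rot: [3.136, -0.0, 1.725]
force: [6.7, 1.4, -3.1]
width: 26.3
```

The force rises to 7 N with the TCP stalled. That puts the peg at x of about 498, the predicted stop. Now I back off to centre, open and lift.

Call:
{"api": "carry_out", "payload": {
  "series": [
    [[0,0.4,0,0,0,0,2.6],[0,0.8,0,0,0,0,3],[0,0.8,0,0,0,0,5],[0,0.8,0,0,0,0,5],[0,0.8,0,0,0,0,5]]
  ]
}}

```text
clock: 7.18
eef_pos: [496.4, -59.7, 29.3]
tool_rot: [-3.14, 0.0, 1.725]
force: [0.1, 0.3, -0.2]
width: 50.1
```

Call:
{"api": "carry_out", "payload": {
  "series": [
    [[0,0,-2,0,0,0,5],[0,0,-5,0,0,0,5],[0,0,-9,0,0,0,5],[0,0,-13,0,0,0,5],[0,0,-16,0,0,0,5]]
  ]
}}

```text
clock: 7.6
eef_pos: [497.2, -59.4, 192.2]
tool_rot: [3.141, 0.0, 1.725]
force: [0.7, -0.5, -0.6]
width: 49.8
```

Call:
{"api": "carry_out", "payload": {
  "series": [
    [[-3,0,0,0,0,0,5],[-6,0,0,0,0,0,5],[-9,0,0,0,0,0,5],[-12,0,0,0,0,0,5],[-12,0,0,0,0,0,5]]
  ]
}}

```text
clock: 8.02
eef_pos: [514.9, -186.0, 189.0]
tool_rot: [-3.14, 0.004, 1.716]
force: [0.8, -0.9, -0.1]
width: 50.1
```

Run:
```python
from h import *
from cell import *
s=read_state(); print(s["clock"],s["eef_pos"],s["force"])
for n in("top","side"):
    d=get_image(n); cv2.imwrite(f"pics/{n}9.png",d["img"]); np.savez(f"{n}9.npz",**d)
```

```text
8.0167 [ 514.91803151 -186.01800194  188.97849505] [ 0.82396103 -0.93267089 -0.08245897]
```

View pics/top9.png

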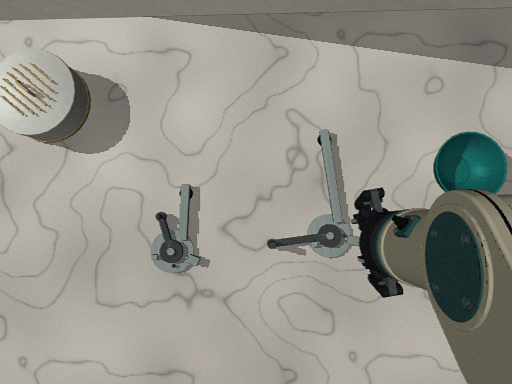

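View pics/side9.png

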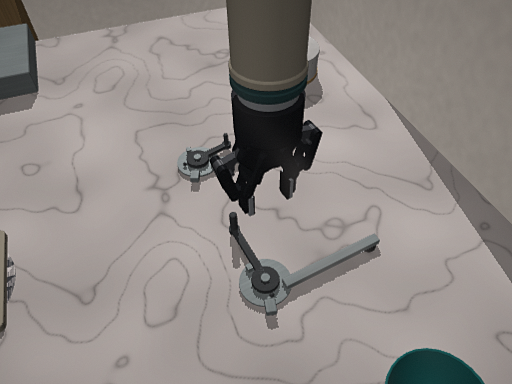

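The top view shows the large arm out, with its peg at (273,243), hub at (330,236) and bar end at (324,133). The small stand is unchanged at (161,216), and the gripper is clear and high. Next I measure the angle.

Run:
```python
from h import *
from cell import *
d=get_image("top")
for (x0,y0,x1,y1),zm in (((255,225,295,260),46),((150,205,172,232),36)):
    P=np.array([pt(d,u,v) for v in range(y0,y1) for u in range(x0,x1) if d["z_map"][v,u]>0]); P=P[P[:,2]>zm]; c=P.mean(0); print(len(P),c)
    if zm==46:
        p=c[:2]-H; print("r",np.hypot(*p),"open",np.arctan2(p[1],p[0])-B)
t=np.load("top0.npz"); P=np.array([pt(t,u,v) for v in range(205,232) for u in range(150,172)]); print(P[P[:,2]>36].mean(0))
print(np.abs(d["img"][175:280,140:215].astype(int)-t["img"][175:280,140:215]).max(), read_state()["eef_pos"],read_state()["qd"].round(3))
```

```text
41 [500.37655222 -58.57318446  58.3190117 ]
r 120.62112828289523 open 1.549143203854344
26 [560.11297498 168.47582542  44.01046338]
[557.74958528 140.56584463 150.07744366]
24 [ 514.93120055 -177.67661214  189.12314315] [-0.025 -0.009 -0.022  0.009 -0.003 -0.002  0.   ]
```

Call:
{"api": "carry_out", "payload": {
  "series": [
    [[0,0,0,0,0,0,5],[0,0,0,0,0,0,5],[0,0,0,0,0,0,5]]
  ]
}}

```text
clock: 8.42
eef_pos: [515.7, -176.8, 189.6]
tool_rot: [-3.142, -0.0, 1.727]
force: [0.4, -0.2, -0.6]
width: 49.9
```

```bash
python3 -c "
from cell import *
print(finish_job())"
```

```text
the job is handed in; nothing more can be done
None
```

The large stand's arm is open and seated square to its bar, and I handed the job in at about 8.4 s. I held the peg loosely between the fingers, swung the arm round through the detent and pressed it against the end stop (about 7 N). Then I backed off, opened the fingers, lifted clear and moved away.

**Last checks:**
- **Large stand:** in the top camera the peg is 120.6 mm from the hinge and the opening is about 1.55 rad. My uncertainty on that angle is roughly 0.03 rad. The stall against the stop agrees with it.
- **Small stand:** it looks unchanged in the before and after images, with only noise-level differences. A second check, comparing its peg position before and after, was no use: the "before" average included bad depth readings.
- **Robot:** the gripper ended about 190 mm above the worktop, with forces under 1 N, touching nothing.

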